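# Hold the sprung board clamp open at its width mark

### The job

Get the board clamp ready for me to drop a board in: lift the steel keeper link up and off its two posts and stand it flat on the bare desk, clear of the clamp. Then pull the clamp's sprung carriage out by its upright black knob until its pointer is in line with the tooth of the width mark, and finish still holding it there against its spring, because it snaps back if let go. Leave the width mark where it is set, and leave the cutters, the small circuit board and the flux bottle alone.

Things in the scene. Friction and masses are not known exactly. Their poses are not given: they have to be found in the camera images.
- fixture: Board clamp fixed to the desk: grey base 195 x 100 x 12 mm, dark fixed jaw at its +x end (top at 36 mm), low front block (top at 32 mm) at its -x end. Origin on the desk, on the centre line, under the carriage's post when shut; base x -115 to +80, y -50 to +50 mm. The carriage pulls out to -x, roughly towards the robot; z up. The desk beside its -y edge is bare for about 13 cm.
- carriage (a joint): Travel in m of the sprung aluminium carriage (62 x 56 mm, top 36 mm above the desk) along the clamp's -x: 0 = shut (spring returns it), limit 0.055. The pull needed is about 5 N at 0 plus 0.16 N for each mm. While the keeper link is on, it can move only a few mm.
- knob (a point): Grip point of the upright cylindrical black knob on the carriage, 22 mm in diameter, its wide part from 44 to 84 mm above the desk, this point at 65 mm on its axis. It moves with the carriage, axes as the clamp's. On the clamp's axis, 38 mm to -x of the carriage's post.
- pointer (a point): Tip (top edge) of the small steel pointer on the +y side of the carriage, 36 mm above the desk; moves with the carriage, axes as the clamp's.
- mark (a point): Tip (top edge) of the steel tooth on the dark 14 x 10 mm width-mark rider that stands on the +y edge of the base, facing the pointer; 36 mm above the desk, axes as the clamp's. The pointer is in line with it when both have the same x in the clamp's frame (22 to 44 mm of travel from shut). The rider is set stiffly and stays unless knocked.
- rider (a joint): Setting in m of the width mark along the clamp's -x, 0 to 0.022; not to be changed.
- keeper_tab (a point): Centre of the upright tab of the loose steel keeper link (80 g). Link: flat plate 84 mm (its x) x 24 mm (its y) x 8 mm with two 12 mm holes 60 mm apart; on its middle stands the tab, 26 mm (x) x 14 mm (y), from 8 to 42 mm above the plate's underside; this point is 25 mm above the underside. At the start the plate lies on the carriage and the fixed jaw, underside 36 mm above the desk, its holes over two upright 8 mm posts, one on each, that reach 54 mm above the desk.
- keeper: The same keeper link; origin at the centre of the plate's underside.
- side_cutter: Side cutters with red grips, 46 x 123 x 10 mm, lying between the clamp and the desk's near edge; origin at the centre of the underside; leave alone.
- pcb_small: Small circuit board 34 x 50 x 14 mm lying on the desk beside the clamp's +y edge; origin at the centre of the underside; leave alone.
- flux_bottle: Flux bottle 36 mm across, 88 mm tall, standing behind the clamp; origin at the centre of the underside; leave alone.
Mind the look-alikes: they are no part of the job. Of the things that look like the keeper, the smaller one is meant.

How it is judged:
By the outcome, as a careful person would: the job done as asked, in the order asked, and still so for the second after the job is handed in, while the arm keeps its last pose, push and grip.
It also fails if it takes over 48 s, if anything falls off the work surface, if the arm or the gripper's body presses on something with over 40 N, if the wrist force passes 120 N, or if a joint passes its speed limit or range.

### The arm

A 7-joint arm with a two-finger parallel gripper is mounted at the origin on a cart in front of the work surface, level with it; the furniture and walls round the work are solid. World frame = base frame: x ahead of the robot, y to its left, z up, the work surface at z = 0. Lengths are in m, angles in rad, forces in N, time in s.
With the tool pointing down it reaches from about 0.4 to 0.85 m from the base axis. Payload 10.4 kg.
Tool frame: the origin (TCP) lies at the very end of the fingers, on their centre line; the grasp point (between the pads) lies 19 mm behind it; z points along the fingers, y is the line along which they close (so a half turn about z gives the same grasp; the last joint's range is limited). The gripper opens to 85 mm and grips with 20 to 120 N. Pads are 22 mm wide; open, the fingers measure 114 mm over their backs; the gripper's body (76 mm by 85 mm) begins 54 mm behind the grasp point. The pads swing forward as they close: fully open they stand 13 mm farther back than shut.
Start: joints at [1.26, 0.332, -0.065, 1.46, 0.022, 1.35, -0.088], TCP at [0.177, -0.599, 0.231] pointing down, gripper open.
Joint ranges: [-2.6, 2.6], [-0.5, 2.12], [-1.47, 1.34], [0.16, 2.42], [-1.27, 4.41], [0.06, 2.06], [-2.6, 2.6]. Speed limits (rad/s): [2.22, 2.22, 2.79, 2.79, 3.14, 3.14, 3.14].

### API

Orientations are given as a rotation vector (axis times angle).
In Python, from cell import manip gives the robot as it stands. The module is installed in compiled form; this text tells all that it offers.
- The arm moves only by the tool servo_tool, never from a script. Its argument "rows" is one flat list of numbers, 5 for each row, row after row: the finger opening in m, from 0 to 0.0854, then the shift along the tool's x, y, z in m, then the turn about the tool's z in degrees. A call has 1 to 10 rows; each row is the pose to reach, as a shift and turn from the pose commanded when the call began, along the tool's axes at that moment; what a row does not reach only later rows make up. A row lasts 1/12 s, in which the tool goes at most 41.7 mm and 7.16 degrees, less where a joint would pass 70% of its speed; a pose out of reach is approached as far as the arm can. A call with a gripper value outside its range is refused whole. The fingers move at their own pace and stop on an object; the grip force is fixed at half the most. Time passes only in rows, so rows that repeat a pose let the fingers close. It gives the time, the measured TCP pose, the force, the opening and the grip force at its end, in the units of the state.
- manip.observe(): the state, without advancing time (a new reading comes with each control period).
- manip.capture(name): name is "side" or "top"; returns a dict with "color" (400x640x3 uint8, blue, green, red), "fx", "fy", "cx", "cy" (pixels), "rvec" (rotation vector, rad) and "tvec" (3), from world to camera coordinates, as OpenCV has them. Camera axes: x right, y down, z forward; pixel columns grow to the right and rows downward; lengths in m; the calibration is good to about 2 mm. A picture is of the moment at which its call begins. There is no depth.
- manip.hand_in(): hands the job in; it is judged then, once.
Trained networks look in a picture, given as the dict that the camera call returned (one of the last four; its "shot" number tells which), for a name from the list of things; names that differ only in an ending like _2 or _b are one class to them, and where a whole thing is asked for, a point or a joint stands for the part that bears it (a point fixed in the world has none). Each returns a list of dicts, best first, with "conf" (0 to 1); they miss things now and then, are a little off and sometimes report something else, mostly with a low value. They report only what shows in the picture. A call takes as long as a camera call. They do not tell look-alikes from the thing itself.
- manip.find_in(name, picture): "location" ([x, y, z] in m, in world coordinates, good to about 4 mm: the middle of the surface that is visible of it).
- manip.outline_of(name, picture): "region" (400x640 bool, what is visible of it).
The state is a dict: "clock": time; "joints": joint angles; "qd": joint speeds; "joint_efforts": joint torques, N m; "ee_pos": TCP position; "ee_rot": TCP orientation; "wrist_force": force on the tool from outside, world axes, zero at the start; "moment": the same for the moment, N m; "grip_width": opening from 0.0 (shut) to 1.0 (fully open); "finger_force": force on a finger pad.
Only numpy, scipy, OpenCV 4.12 (cv2) and the standard library are available. Lean on these libraries where they do the work, as an engineer would, in place of code of your own. Each camera call takes 0.05 s, during which the arm holds its last target. There are 200 camera calls.

## Working session

There is one attempt and no reset: what is moved stays moved. The work goes in short steps, Python scripts to look and compute and a tool call to move; the robot and the scene stay as the last step left them, time stands still between calls to the robot, and variables do not carry over. Pictures are saved under pics/ and viewed, at most 10 in all, crops included, and the job is handed in when it is done.

Besides the shell and the picture viewer there is one more tool, called after "Request:" as name(argument=value, ...) on one line, values as JSON. servo_tool: Moves the arm, as the interface text tells. Its arguments: {"type":"object","properties":{"rows":{"type":"array","items":{"type":"number"}}},"required":["rows"]}

```bash
mkdir -p pics; cat > h.py <<'E'
import numpy as np, cv2
from cell import manip
def save(n,f):
    p=manip.capture(n); cv2.imwrite('pics/'+f+'.png',p['color']); return p
def proj(p,X):
    return cv2.projectPoints(np.float64(X).reshape(-1,3),np.float64(p['rvec']),np.float64(p['tvec']),np.array([[p['fx'],0,p['cx']],[0,p['fy'],p['cy']],[0,0,1.]]),None)[0].reshape(-1,2)
def back(p,uv,z):
    R=cv2.Rodrigues(np.float64(p['rvec']))[0];t=np.float64(p['tvec']).ravel()
    d=R.T@np.array([(uv[0]-p['cx'])/p['fx'],(uv[1]-p['cy'])/p['fy'],1]);c=-R.T@t
    return c+d*(z-c[2])/d[2]
E
python3 - <<'E'
from h import *
for c in ('top','side'):
    p=save(c,c+'0')
    for n in ['fixture','knob','pointer','mark','keeper_tab','keeper','side_cutter','pcb_small','flux_bottle']:
        print(c,n,[(np.round(d['location'],3).tolist(),round(d['conf'],2),proj(p,d['location']).round().tolist()) for d in manip.find_in(n,p)])
s=manip.observe();print(s['clock'],s['ee_pos'],s['ee_rot'],cv2.Rodrigues(np.float64(s['ee_rot']))[0].round(3))
E
```

```text
top fixture []
top knob [([0.606, 0.068, 0.008], 0.67, [[286.0, 193.0]]), ([0.596, -0.029, 0.033], 0.63, [[324.0, 197.0]])]
top pointer [([0.594, -0.03, 0.037], 0.78, [[324.0, 198.0]])]
top mark []
top keeper_tab [([0.503, -0.215, 0.007], 0.95, [[398.0, 237.0]]), ([0.644, -0.022, 0.045], 0.59, [[322.0, 177.0]])]
top keeper [([0.503, -0.218, 0.013], 0.79, [[399.0, 237.0]]), ([0.647, -0.018, 0.038], 0.72, [[320.0, 176.0]])]
top side_cutter [([0.372, -0.091, 0.009], 0.63, [[347.0, 289.0]])]
top pcb_small [([0.606, 0.066, 0.005], 0.73, [[286.0, 194.0]]), ([0.643, -0.022, 0.046], 0.27, [[321.0, 178.0]])]
top flux_bottle [([0.763, 0.152, 0.046], 0.71, [[252.0, 128.0]])]
side fixture [([0.579, -0.038, 0.013], 0.85, [[321.0, 205.0]])]
side knob [([0.581, -0.036, 0.035], 0.73, [[321.0, 199.0]])]
side pointer [([0.585, -0.042, 0.041], 0.76, [[324.0, 198.0]])]
side mark []
side keeper_tab [([0.496, -0.229, 0.007], 0.91, [[381.0, 267.0]]), ([0.638, -0.028, 0.045], 0.48, [[328.0, 179.0]])]
side keeper [([0.639, -0.03, 0.041], 0.7, [[329.0, 180.0]]), ([0.493, -0.225, 0.008], 0.57, [[379.0, 267.0]])]
side side_cutter [([0.374, -0.095, 0.009], 0.96, [[303.0, 288.0]])]
side pcb_small [([0.601, 0.062, -0.001], 0.62, [[291.0, 187.0]])]
side flux_bottle [([0.762, 0.146, 0.042], 0.63, [[291.0, 124.0]])]
1.0 [ 0.17741934 -0.5992841   0.2313391 ] [ 3.10907567e+00  4.50532719e-01 -1.65048970e-05] [[ 0.959  0.284 -0.   ]
 [ 0.284 -0.959 -0.   ]
 [-0.     0.    -1.   ]]
```

View pics/top0.png

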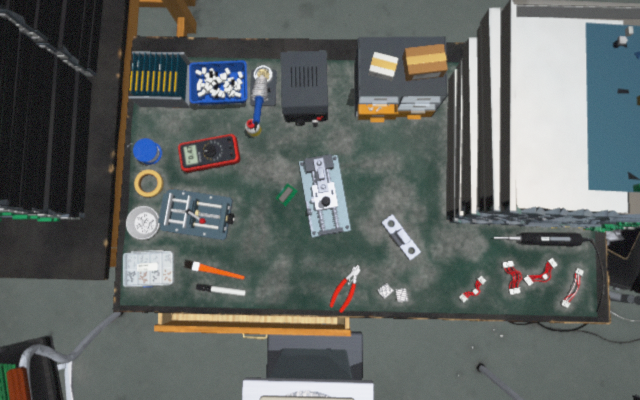

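View pics/side0.png

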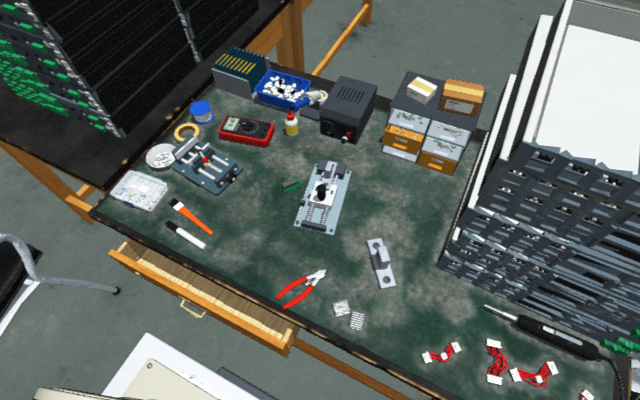

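The top view shows the clamp around (322,190) with the keeper on it. The larger look-alike link lies loose at (400,237). The side view shows the clamp at (321,200). Next I'll enlarge both.

```bash
python3 - <<'E'
from h import *
a=cv2.imread('pics/top0.png')[145:245,280:360];b=cv2.imread('pics/side0.png')[150:250,280:360]
f=lambda i:cv2.resize(i,(400,500),interpolation=cv2.INTER_CUBIC)
cv2.imwrite('pics/z0.png',np.hstack([f(a),f(b)]))
E
```

```text
(no output)
```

View pics/z0.png

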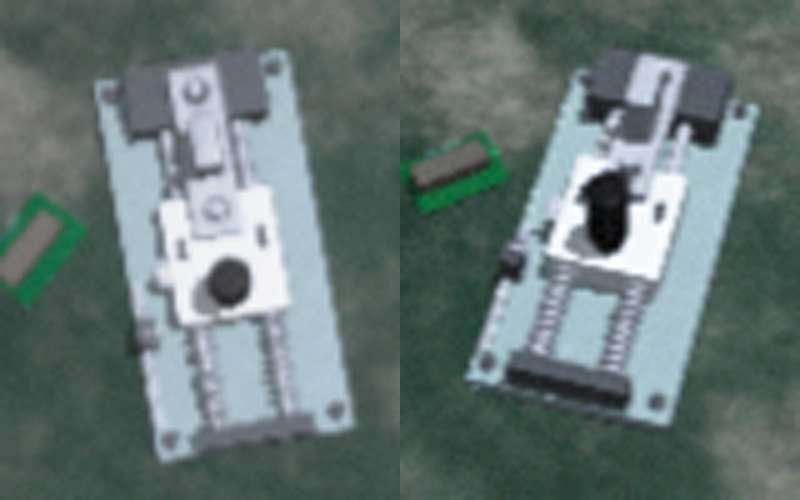

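The enlargement shows the keeper's posts at (195,90) and (217,210), the knob top at (230,278), the pointer near (158,275) and the rider at (142,335). Next I'll fit the clamp pose from these features.

```bash
python3 - <<'E'
from h import *
from scipy.optimize import least_squares
T=manip.capture('top');S=manip.capture('side')
zt=lambda u,v:(280+(u+.5)/5-.5,145+(v+.5)/5-.5); zs=lambda u,v:(280+(u-400+.5)/5-.5,150+(v+.5)/5-.5)
mt=[((80,50,12),(95,82)),((80,-50,12),(287,50)),((-115,-50,12),(355,428)),((-115,50,12),(160,462)),((60,0,54),(195,90)),((0,0,54),(217,208)),((-38,0,84),(231,276))]
ms=[((80,-50,12),(757,105)),((-115,-50,12),(668,425)),((-115,50,12),(468,380))]
def W(q,X):
    c,s=np.cos(q[2]),np.sin(q[2]);X=np.array(X)/1e3
    return X@np.array([[c,-s,0],[s,c,0],[0,0,1]]).T+[q[0],q[1],0]
def r(q,v):
    return np.concatenate([(proj(p,W(q,[a for a,_ in m]))-[z(*b) for _,b in m]).ravel() for p,m,z in v])
for v in ([(T,mt,zt)],[(S,ms,zs)],[(T,mt,zt),(S,ms,zs)]):
    o=least_squares(r,[.62,-.03,.1],args=(v,),loss='soft_l1');print(o.x.round(4),np.degrees(o.x[2]).round(2),r(o.x,v).reshape(-1,2).round(1).tolist())
q=o.x
c,s=np.cos(q[2]),np.sin(q[2])
for n,uv in (('pointer',(155,275)),('mark rider',(142,335)),('tooth',(158,335))):
    d=back(T,zt(*uv),.036)[:2]-q[:2]; print(n,(np.array([[c,s],[-s,c]])@d*1e3).round(1))
for n,uv in (('pointer',(550,220)),('rider',(512,262)),('toothS',(525,250))):
    d=back(S,zs(*uv),.036)[:2]-q[:2]; print(n,(np.array([[c,s],[-s,c]])@d*1e3).round(1))
print('tab,knob',W(q,[(30,0,61),(-38,0,65)]).round(4))
E
```

```text
[ 0.6205 -0.0268  0.1971] 11.29 [[-0.3, 0.1], [0.2, -0.3], [0.3, -0.0], [-0.3, 0.1], [0.2, -0.3], [0.0, 0.0], [-0.2, 0.4]]
[ 0.6216 -0.0273  0.2042] 11.7 [[0.0, -0.2], [0.3, 0.3], [-0.3, -0.2]]
[ 0.6208 -0.027   0.201 ] 11.51 [[-0.3, 0.1], [0.1, -0.4], [0.6, -0.2], [-0.0, 0.1], [0.2, -0.4], [0.1, -0.1], [-0.0, 0.2], [-0.1, 0.1], [-0.2, 0.5], [-0.7, -0.0]]
pointer [-25.1  35.9]
mark rider [-53.1  47.3]
tooth [-54.5  39.5]
pointer [-31.5  30.4]
rider [-59.5  41.5]
toothS [-51.3  37.4]
tab,knob [[ 0.6502 -0.021   0.061 ]
 [ 0.5836 -0.0346  0.065 ]]
```

Request:
servo_tool(rows=[0.06,0.31,-0.22,0,0,0.06,0.31,-0.22,0,0,0.06,0.31,-0.22,0,0,0.06,0.31,-0.22,0,0,0.06,0.31,-0.22,0,0,0.06,0.31,-0.22,0,0,0.06,0.31,-0.22,0,0,0.06,0.31,-0.22,0,0,0.06,0.31,-0.22,0,0,0.06,0.31,-0.22,0,0])

```text
clock: 1.93
ee_pos: [0.417, -0.2933, 0.2319]
ee_rot: [-3.106, -0.465, -0.004]
wrist_force: [0.5, 0.8, -0.1]
grip_width: 0.706
finger_force: 0.0
```

Request:
servo_tool(rows=[0.06,0.308,-0.2,0.09,5,0.06,0.308,-0.2,0.09,5,0.06,0.308,-0.2,0.09,5,0.06,0.308,-0.2,0.09,5,0.06,0.308,-0.2,0.09,5,0.06,0.308,-0.2,0.09,5,0.06,0.308,-0.2,0.09,5,0.06,0.308,-0.2,0.09,5,0.06,0.308,-0.2,0.09,5,0.06,0.308,-0.2,0.09,5])

```text
clock: 2.77
ee_pos: [0.6524, -0.0128, 0.1386]
ee_rot: [-3.119, -0.327, 0.002]
wrist_force: [-1.0, 1.4, -0.5]
grip_width: 0.701
finger_force: 0.0
```

Request:
servo_tool(rows=[0.06,0,0,0,0,0.06,0,0,0,0,0.06,0,0,0,0])

```text
clock: 3.02
ee_pos: [0.6506, -0.0231, 0.1417]
ee_rot: [3.125, 0.311, 0.0]
wrist_force: [-0.4, 0.4, -0.5]
grip_width: 0.7
finger_force: 0.0
```

```bash
python3 - <<'E'
from h import *
s=manip.observe();R=cv2.Rodrigues(np.float64(s['ee_rot']))[0];print(s['clock'],s['ee_pos'],np.degrees(np.arctan2(R[1,0],R[0,0])))
a=save('top','t1')['color'][145:245,280:360];b=save('side','s1')['color'][150:250,280:360]
f=lambda i:cv2.resize(i,(400,500),interpolation=cv2.INTER_CUBIC)
cv2.imwrite('pics/z1.png',np.hstack([f(a),f(b)]))
E
```

```text
3.0167 [ 0.6505667  -0.02310552  0.14167028] 11.375982547633683
```

View pics/z1.png

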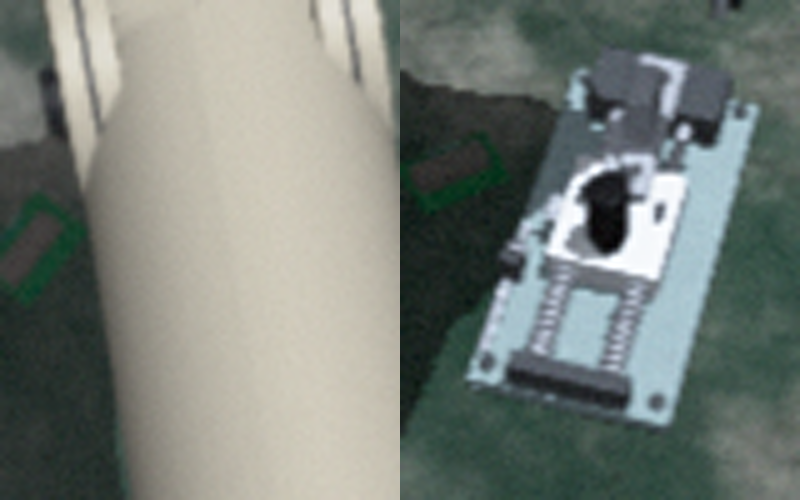

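The top view is blocked by the arm. The side view shows the clamp unchanged, with the fingers above the tab near (640,100). I'll descend and grip.

Request:
servo_tool(rows=[0.06,0,0,0.03,0,0.06,0,0,0.06,0,0.06,0,0,0.08,0,0.06,0,0,0.09,0,0.06,0,0,0.09,0,0.06,0,0,0.09,0])

```text
clock: 3.62
ee_pos: [0.6511, -0.0218, 0.0522]
ee_rot: [3.126, 0.313, 0.001]
wrist_force: [-0.1, -0.6, 0.7]
grip_width: 0.703
finger_force: 0.0
```

Request:
servo_tool(rows=[0.0,0,0,0,0,0.0,0,0,0,0,0.0,0,0,0,0,0.0,0,0,0,0,0.0,0,0,0,0,0.0,0,0,0,0,0.0,0,0,0,0,0.0,0,0,0,0])

```text
clock: 4.28
ee_pos: [0.6514, -0.0212, 0.0524]
ee_rot: [3.125, 0.314, 0.002]
wrist_force: [-1.4, -0.9, 7.1]
grip_width: 0.152
finger_force: 59.6
```

Request:
servo_tool(rows=[0.0,0,0,-0.005,0,0.0,0,0,-0.01,0,0.0,0,0,-0.018,0,0.0,0,0,-0.026,0,0.0,0,0,-0.04,0,0.0,0,0,-0.06,0,0.0,0,0,-0.075,0,0.0,0,0,-0.075,0,0.0,0,0,-0.075,0])

```text
clock: 5.03
ee_pos: [0.6515, -0.0212, 0.1279]
ee_rot: [3.125, 0.314, 0.004]
wrist_force: [-0.2, -0.2, -1.3]
grip_width: 0.152
finger_force: 58.5
```

```bash
python3 - <<'E'
from h import *
p=save('side','s2')
cv2.imwrite('pics/z2.png',cv2.resize(p['color'][100:250,260:420],(640,600),interpolation=cv2.INTER_CUBIC))
E
```

```text
(no output)
```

View pics/z2.png

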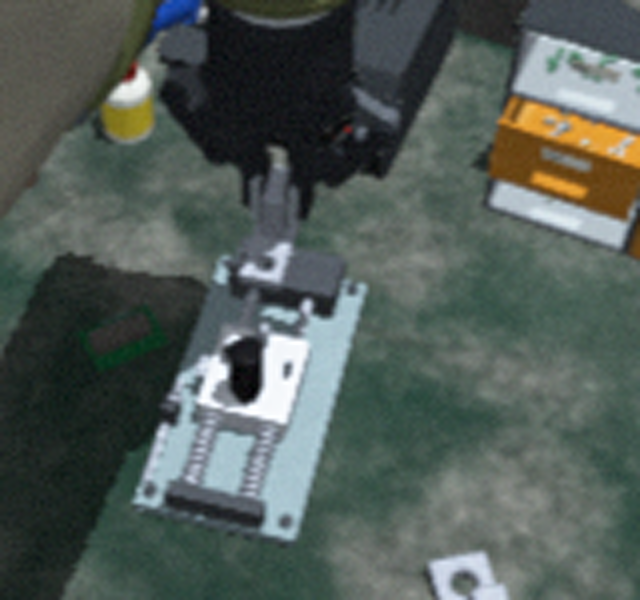

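The side view shows the link hanging from the gripper at (270,250), clear of the posts, with the carriage still shut. Next: move it sideways and set it down.

Request:
servo_tool(rows=[0.0,0,0.03,0,0,0.0,0,0.065,0,0,0.0,0,0.095,0,0,0.0,0,0.118,0,0,0.0,0,0.118,0.03,0,0.0,0,0.118,0.06,0,0.0,0,0.118,0.085,0,0.0,0,0.118,0.1,0,0.0,0,0.118,0.1,0,0.0,0,0.118,0.1,0])

```text
clock: 5.92
ee_pos: [0.6739, -0.1366, 0.0258]
ee_rot: [-3.125, -0.315, 0.002]
wrist_force: [0.5, 0.5, -0.4]
grip_width: 0.148
finger_force: 58.6
```

Request:
servo_tool(rows=[0.0,0,0,0.003,0,0.0,0,0,0.006,0,0.0,0,0,0.009,0,0.0,0,0,0.011,0,0.0,0,0,0.0115,0,0.0,0,0,0.0115,0])

```text
clock: 6.42
ee_pos: [0.6748, -0.1369, 0.0165]
ee_rot: [3.125, 0.314, 0.002]
wrist_force: [-4.0, -0.5, 8.5]
grip_width: 0.151
finger_force: 60.1
```

Request:
servo_tool(rows=[0.04,0,0,0,0,0.04,0,0,0,0,0.04,0,0,0,0,0.04,0,0,0,0,0.04,0,0,-0.02,0,0.04,0,0,-0.05,0,0.04,0,0,-0.09,0,0.06,0,0,-0.125,0,0.06,0,0,-0.125,0])

```text
clock: 7.17
ee_pos: [0.678, -0.137, 0.1484]
ee_rot: [3.123, 0.314, 0.017]
wrist_force: [1.1, -0.4, 1.2]
grip_width: 0.701
finger_force: 0.0
```

Request:
servo_tool(rows=[0.06,-0.02,-0.03,0,0,0.06,-0.04,-0.065,0,0,0.06,-0.06,-0.1,0,0,0.06,-0.069,-0.118,0,0,0.06,-0.069,-0.118,0,0,0.06,-0.069,-0.118,0,0])

```text
clock: 7.67
ee_pos: [0.5829, -0.034, 0.1401]
ee_rot: [3.125, 0.318, 0.001]
wrist_force: [-0.8, -0.5, 0.2]
grip_width: 0.706
finger_force: 0.0
```

```bash
python3 - <<'E'
from h import *
p=save('side','s3');s=manip.observe();R=cv2.Rodrigues(np.float64(s['ee_rot']))[0];print(s['clock'],s['ee_pos'],np.degrees(np.arctan2(R[1,0],R[0,0])))
cv2.imwrite('pics/z3.png',cv2.resize(p['color'][100:250,260:420],(640,600),interpolation=cv2.INTER_CUBIC))
E
```

```text
7.7167 [ 0.58341686 -0.03535252  0.13997059] 11.492306415189347
```

View pics/z3.png

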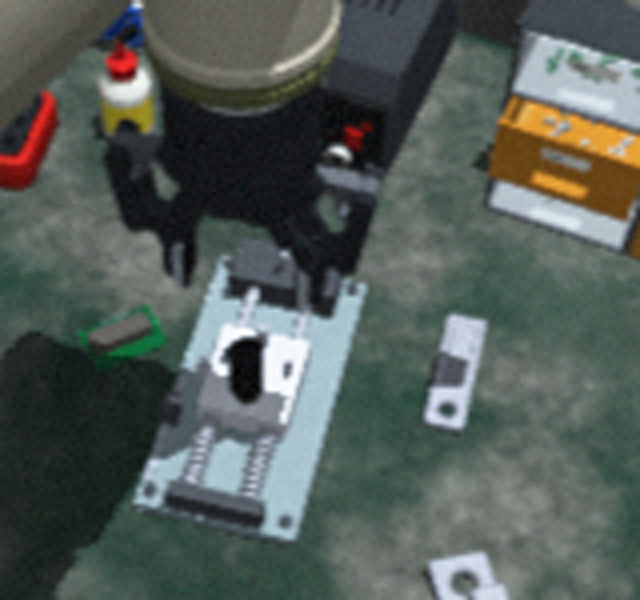

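The side view shows the keeper standing flat on the bare desk at (455,370), and the gripper poised over the knob at (245,370). Next: descend and grip the knob.

Request:
servo_tool(rows=[0.06,0,0,0.03,0,0.06,0,0,0.06,0,0.06,0,0,0.08,0,0.06,0,0,0.09,0,0.06,0,0,0.09,0,0.06,0,0,0.09,0])

```text
clock: 8.22
ee_pos: [0.5837, -0.0355, 0.0501]
ee_rot: [-3.126, -0.313, -0.0]
wrist_force: [0.5, 0.4, 0.9]
grip_width: 0.702
finger_force: 0.0
```

Request:
servo_tool(rows=[0.0,0,0,0,0,0.0,0,0,0,0,0.0,0,0,0,0,0.0,0,0,0,0,0.0,0,0,0,0,0.0,0,0,0,0,0.0,0,0,0,0,0.0,0,0,0,0])

```text
clock: 8.88
ee_pos: [0.5838, -0.0337, 0.0514]
ee_rot: [-3.125, -0.316, -0.003]
wrist_force: [-3.3, 2.7, 7.7]
grip_width: 0.239
finger_force: 58.9
```

Request:
servo_tool(rows=[0.0,-0.004,0,0,0,0.0,-0.008,0,0,0,0.0,-0.012,0,0,0,0.0,-0.016,0,0,0,0.0,-0.02,0,0,0,0.0,-0.024,0,0,0,0.0,-0.024,0,0,0,0.0,-0.024,0,0,0])

```text
clock: 9.55
ee_pos: [0.5618, -0.0381, 0.0514]
ee_rot: [-3.125, -0.316, -0.009]
wrist_force: [6.7, 5.8, -0.3]
grip_width: 0.238
finger_force: 58.7
```

```bash
python3 - <<'E'
from h import *
for c in('side','top'):
    p=save(c,c+'4')
    for n in('pointer','mark','rider','knob'):print(c,n,[(np.round(d['location'],3).tolist(),round(d['conf'],2)) for d in manip.find_in(n,p)])
    if c=='side':a=p['color'][175:225,290:340]
    else:b=p['color'][175:225,290:340]
cv2.imwrite('pics/z4.png',np.hstack([cv2.resize(i,(400,400),interpolation=cv2.INTER_CUBIC) for i in(a,b)]))
E
```

```text
side pointer [([0.556, -0.043, 0.039], 0.87)]
side mark []
side rider [([0.594, 0.068, 0.002], 0.31)]
side knob [([0.557, -0.043, 0.036], 0.64)]
top pointer []
top mark []
top rider []
top knob []
```

View pics/z4.png

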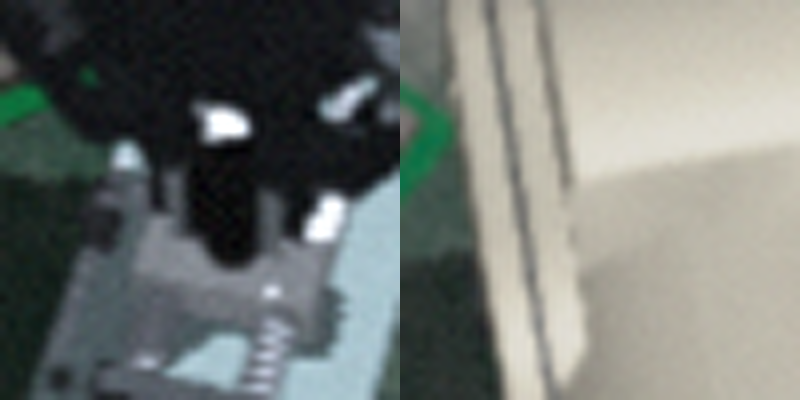

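The side view shows the knob gripped at (230,190), with the carriage's left side and the rider at (100,220) in shadow. The top view is blocked. I'll enlarge the pointer and mark area, now and at the start, with the shadows brightened.

```bash
python3 - <<'E'
from h import *
def z(f,x,y,g=1):
    i=cv2.imread('pics/%s.png'%f)[y:y+28,x:x+28]; i=(255*(i/255.)**g).astype(np.uint8)
    return cv2.resize(i,(392,392),interpolation=cv2.INTER_CUBIC)
cv2.imwrite('pics/z5.png',np.hstack([z('top0',300,193),z('side4',293,184,.5)]))
cv2.imwrite('pics/z6.png',z('side0',293,184))
E
```

```text
(no output)
```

View pics/z5.png

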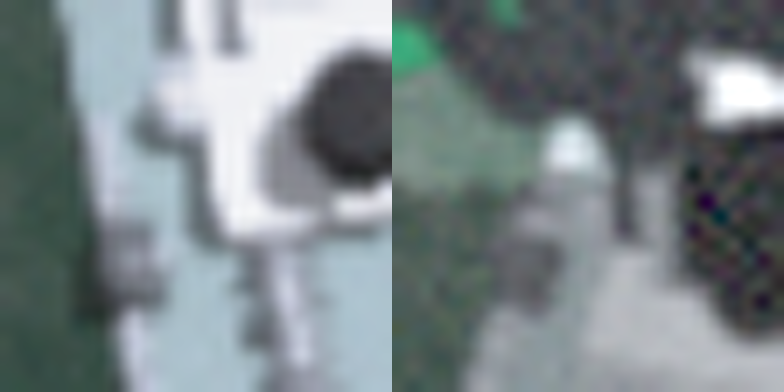

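View pics/z6.png

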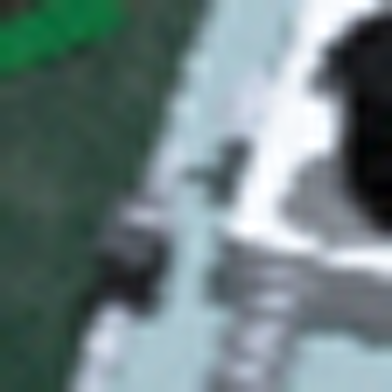

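Top at the start: pointer near (165,100) and rider around (130,265). Side: rider at (130,265), pointer near (230,110). I'll rectify all three into the clamp frame at z = 36 mm, so that I can read the difference directly.

```bash
python3 - <<'E'
from h import *
T=manip.capture('top');S=manip.capture('side')
q=(.6208,-.027,.201);c,s=np.cos(q[2]),np.sin(q[2])
X,Y=np.meshgrid(np.arange(-10,-85,-1/6),np.arange(60,16,-1/6),indexing='ij')
P=np.stack([q[0]+(c*X-s*Y)/1e3,q[1]+(s*X+c*Y)/1e3,0*X+.036],-1)
out=[]
for f,p,g in(('top0',T,.8),('side0',S,.8),('side4',S,.5)):
    m=proj(p,P).reshape(X.shape+(2,)).astype(np.float32)
    i=cv2.remap(cv2.imread('pics/%s.png'%f),m[...,0],m[...,1],cv2.INTER_CUBIC)
    i=(255*(i/255.)**g).astype(np.uint8)
    for x in range(-80,-10,10): cv2.putText(i,str(x),(0,int((-10-x)*6)+4),0,.35,(0,255,255),1);i[int((-10-x)*6),24:264:6]=(0,255,255)
    for y in range(20,60,10): i[::8,int((60-y)*6)]=(0,0,255)
    out.append(i)
cv2.imwrite('pics/z7.png',np.hstack(out))
E
```

```text
(no output)
```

View pics/z7.png

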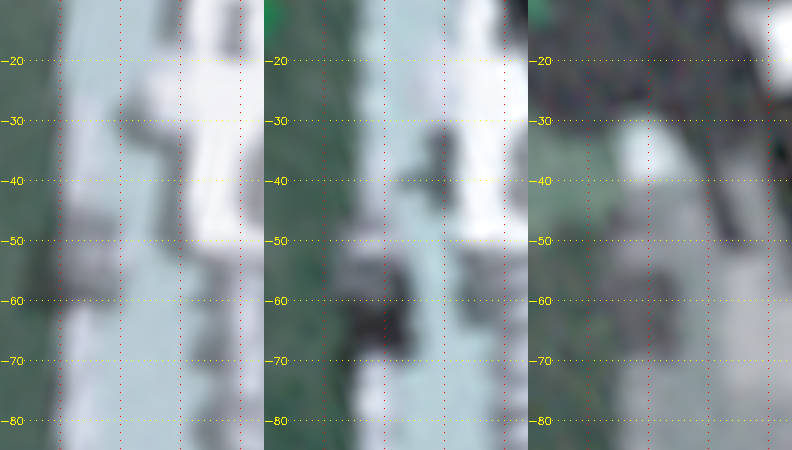

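The first panel (top) shows the pointer spanning x about −20 to −30 (centre −25) and the rider −45 to −60 (centre ≈ −52.5). In the second panel (side) the rider reads lower because its front face shows. Next, numeric profiles to refine this.

```bash
python3 - <<'E'
from h import *
T=manip.capture('top');S=manip.capture('side')
q=(.6208,-.027,.201);c,s=np.cos(q[2]),np.sin(q[2])
for p in(T,S):
    R=cv2.Rodrigues(np.float64(p['rvec']))[0];C=-R.T@np.float64(p['tvec']).ravel();d=C[:2]-q[:2]
    print('cam in clamp mm',(np.array([c*d[0]+s*d[1],-s*d[0]+c*d[1],C[2]])*1e3).round())
xs=np.arange(-14,-76,-2.);ys=np.array([52,50,48,46,44,42,40,38,36,34,32.])
X,Y=np.meshgrid(xs,ys,indexing='ij')
P=np.stack([q[0]+(c*X-s*Y)/1e3,q[1]+(s*X+c*Y)/1e3,0*X+.036],-1)
for f,p in(('top0',T),('side0',S)):
    m=proj(p,P).reshape(X.shape+(2,)).astype(np.float32)
    i=cv2.remap(cv2.imread('pics/%s.png'%f),m[...,0],m[...,1],cv2.INTER_CUBIC)
    print(f,'grey; rows x, cols y',ys.astype(int))
    for x,r in zip(xs,i[...,2]):print(int(x),r)
E
```

```text
cam in clamp mm [-167.   17. 1249.]
cam in clamp mm [-495. -128.  788.]
top0 grey; rows x, cols y [52 50 48 46 44 42 40 38 36 34 32]
-14 [ 68  94 153 170 172 171 170 170 170 140 109]
-16 [ 61 100 161 170 172 170 171 173 172 143 121]
-18 [ 62 105 161 168 171 170 171 173 173 164 160]
-20 [ 62 115 160 167 170 170 170 170 174 184 193]
-22 [ 65 114 156 168 170 170 171 166 176 196 206]
-24 [ 71 107 151 168 170 172 173 158 174 211 227]
-26 [ 77 100 156 178 178 171 159 141 158 199 225]
-28 [ 72 100 161 188 185 160 131 118 138 184 215]
-30 [ 64  97 163 192 188 153 114 100 120 159 189]
-32 [ 61 100 161 194 186 161 122  98 105 129 142]
-34 [ 63 104 163 194 183 171 148 122 109 108 104]
-36 [ 62 106 163 194 187 178 169 160 153 135 106]
-38 [ 63 105 164 191 185 175 171 168 169 152 115]
-40 [ 65 105 168 185 175 170 170 172 174 150 114]
-42 [ 63 100 169 181 173 168 169 171 172 143 111]
-44 [ 57  90 142 156 159 158 162 167 169 137 103]
-46 [ 49  76 120 128 131 135 150 166 166 131  99]
-48 [ 47  75 109 116 117 117 144 168 160 124  96]
-50 [ 50  80 110 124 129 129 157 178 167 131 102]
-52 [ 54  85 112 
[... 1494 characters left out ...]

-48 [ 56  54  68  85 109 128 140 158 169 168 166]
-50 [ 53  53  72 107 147 169 166 161 164 167 170]
-52 [ 49  53  71 102 132 145 140 140 148 161 172]
-54 [ 42  50  71  85  84  82  90  98 119 155 177]
-56 [ 38  43  70  84  84  81  78  61  88 143 172]
-58 [ 46  51  67  77  80  83  77  53  72 132 162]
-60 [ 49  51  52  51  55  68  62  46  65 125 162]
-62 [ 48  47  44  36  39  44  37  37  70 126 164]
-64 [ 45  51  47  37  33  32  31  34  79 129 162]
-66 [ 46  53  48  38  37  41  34  32  64 116 157]
-68 [ 56  53  41  34  46  66  63  51  72 117 159]
-70 [ 56  49  37  35  80 131 129  97 101 136 163]
-72 [ 55  47  39  41 110 180 177 146 145 161 169]
-74 [ 54  49  37  53 121 182 181 169 167 170 169]
```

Request:
servo_tool(rows=[0.0,-0.002,0,0,0,0.0,-0.004,0,0,0,0.0,-0.005,0,0,0,0.0,-0.005,0,0,0,0.0,-0.005,0,0,0,0.0,-0.005,0,0,0])

```text
clock: 10.75
ee_pos: [0.5572, -0.039, 0.0514]
ee_rot: [-3.125, -0.316, -0.009]
wrist_force: [7.5, 4.7, -1.4]
grip_width: 0.234
finger_force: 58.7
```

```bash
python3 - <<'E'
from h import *
S=save('side','side5');s=manip.observe();print(s['clock'],s['ee_pos'],s['wrist_force'],s['grip_width'])
d=np.array(s['ee_pos'])[:2]-[.5838,-.0337];print('travel',-(d@[np.cos(.201),np.sin(.201)])*1e3)
q=(.6208,-.027,.201);c,s_=np.cos(q[2]),np.sin(q[2])
def rect(f,xs,ys):
    X,Y=np.meshgrid(xs,ys,indexing='ij')
    P=np.stack([q[0]+(c*X-s_*Y)/1e3,q[1]+(s_*X+c*Y)/1e3,0*X+.036],-1)
    m=proj(S,P).reshape(X.shape+(2,)).astype(np.float32)
    return cv2.remap(cv2.imread('pics/%s.png'%f),m[...,0],m[...,1],cv2.INTER_CUBIC)
ys=np.array([44,42,40,38,36,34,32,30,28.])
for f in('side4','side5'):
    xs=np.arange(-38,-70,-2.);print(f,ys)
    for x,r in zip(xs,rect(f,xs,ys)[...,2]):print(int(x),r)
xs=np.arange(-44,-100,-2.);ys=np.array([8,-14,-18,-22.])
for f in('side0','side4','side5'):print(f,'\n',rect(f,xs,ys)[...,2].T)
E
```

```text
10.8 [ 0.55725761 -0.03897019  0.05139544] [ 8.0978151   6.02636379 -0.76193047] 0.23589656249485186
travel 27.060207513969242
side4 [44. 42. 40. 38. 36. 34. 32. 30. 28.]
-38 [107 174 194 170 134  94  55  25  42]
-40 [ 90 133 137 117 100  91  70  33  42]
-42 [65 86 84 78 78 75 65 37 35]
-44 [56 75 79 73 78 84 77 47 26]
-46 [48 63 67 69 82 99 93 60 26]
-48 [47 58 66 71 81 93 92 73 34]
-50 [66 83 83 79 82 87 91 81 49]
-52 [71 88 87 82 83 82 85 82 67]
-54 [61 69 66 64 71 75 79 83 85]
-56 [46 46 41 36 49 65 75 85 94]
-58 [38 38 36 31 38 58 75 80 93]
-60 [38 39 37 32 36 58 79 82 92]
-62 [37 39 36 33 41 60 74 81 96]
-64 [ 33  37  34  29  44  61  73  82 101]
-66 [29 37 35 32 39 54 73 78 99]
-68 [30 42 44 41 46 62 78 77 93]
side5 [44. 42. 40. 38. 36. 34. 32. 30. 28.]
-38 [ 99 163 183 154  70  21  14  19  22]
-40 [117 180 189 144  81  45  19  17  24]
-42 [ 99 149 156 137 115  90  39  16  27]
-44 [ 72  98 111 118 132 121  64  22  31]
-46 [ 53  62  69  79 110 116  74  30  34]
-48 [51 58 61 64 87 93 70 35 34]
-50 [69 78 79 77 81 82 78 49 34]
-52 [71 82 84 82 82 84 85 62 35]
-54 [55 63 67 66 69 8
[... 973 characters left out ...]
53  55  81 119 134 127 127 131 129 128 137 156 152 119 101 108
  143 161 142 166 152 130 173 140 132 162]
 [248 237 244 192 128 129 135 135 131 130 131 131 133 134 131 119  97  95
  116 155 156 141 155 158 160 139 162 161]]
side5 
 [[ 19  12   9   7  10  17   7   3   4  18  32  57  90 119 135 135 136 127
  114 116 108 100  93  78  75  76  76  72]
 [ 19  22  20  21  28  38  49  76  99 106 123 135 127 130 131 126 128 121
  107 104 105 111 112  94 110 131 126 134]
 [ 30  36  55  58  37  38  56  88 119 132 130 133 135 132 128 132 133 124
  114 109 125 164 152 132 172 140 135 165]
 [167 190 232 253 218 151 117 124 131 134 134 133 131 132 136 131 135 130
  111  98 108 144 156 158 161 146 165 162]]
```

The carriage front edge moved 27 mm, which matches the TCP travel of 27.1 mm, so the knob hasn't slipped in the grip. The estimates of the pointer-to-tooth offset from the different views all fall between 26.8 and 28 mm, so I'm handing in.

```bash
python3 -c "
from cell import manip
print(manip.hand_in())"
```

```text
the job is handed in; nothing more can be done
None
```

I handed the job in: the keeper link is standing flat on the bare desk clear of the clamp, and the arm is still holding the carriage about 27 mm out by its knob. The arm hid the pointer and tooth at the end, so I set the alignment from the pictures taken before the pull (26.8 to 28 mm), not by sight.

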